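# Set out the tester bottles in reverse order

## Robot

A 6-joint arm with a two-finger parallel gripper is mounted at the origin on the work surface. World frame = base frame: x ahead of the robot, y to its left, z up, the work surface at z = 0. Lengths are in m, angles in rad, forces in N, time in s.
With the tool pointing down it reaches from about 0.35 to 0.975 m from the base axis. Payload 4.9 kg.
Tool frame: the origin (TCP) lies midway between the tips of the shut fingers; the grasp point (between the pads) lies 19 mm behind it; z points along the fingers, y is the line along which they close (so a half turn about z gives the same grasp; the last joint's range is limited). The gripper opens to 85 mm and grips with 20 to 120 N. Pads are 22 mm wide; open, the fingers measure 114 mm over their backs; the gripper's body (76 mm by 85 mm) begins 54 mm behind the grasp point. The pads swing forward as they close: fully open they stand 13 mm farther back than shut.
Start: joints at [-1.298, 0.053, 1.613, -0, 1.476, -0.119], TCP at [0.239, -0.578, 0.231] pointing down, gripper open.
Joint ranges: [-3.01, 3.01], [-1.01, 2.22], [0.06, 2.58], [-1.02, 4.17], [0.09, 2.62], [-3.14, 3.14]. Speed limits (rad/s): [2.57, 2.57, 3.14, 3.14, 3.14, 3.14].

## Interface

Orientations are given as a rotation vector (axis times angle).
In Python, from station import ctrl gives the robot as it stands.
- The arm moves only by the tool step_arm, never from a script. Its argument "targets" is a list of rows, each an object with "travel": the shift along the world's x, y, z as a fraction of full scale, a list of three; "angular": the turn, a rotation vector about the world's x, y, z as a fraction of full scale, a list of three; "gripper": the opening, from 0 (shut) to 1 (fully open). In form: [{"travel": [x, y, z], "angular": [rx, ry, rz], "gripper": gripper}, ...]. A call has 1 to 10 rows; each row is the pose to reach, as a shift and turn from the pose commanded when the call began; what a row does not reach only later rows make up. Full scale, the value 1, is 0.6 m for a shift and pi/4 rad for a turn. A row lasts 1/10 s, in which the tool goes at most 50 mm and 8.59 degrees, less where a joint would pass 70% of its speed; a pose out of reach is approached as far as the arm can. A call with a number of a shift or a turn outside -1 to 1 is refused whole. A call with a gripper value outside its range is refused whole. The fingers move at their own pace and stop on an object; "squeeze" is the grip in N (left out, the last holds). Time passes only in rows, so rows that repeat a pose let the fingers close. It gives the time, the measured TCP pose, the force, the opening and the grip force at its end, in the units of the state.
- ctrl.get_obs(): the state, without advancing time (a new reading comes with each control period).
- ctrl.get_image(name): name is "scene" or "top"; returns a dict with "img" (420x560x3 uint8, red, green, blue), "fx", "fy", "cx", "cy" (pixels), "D" ([k1, k2, p1, p2, k3] as OpenCV has them; the pictures are not rectified), "rvec" (rotation vector, rad) and "tvec" (3), from world to camera coordinates, as OpenCV has them. Camera axes: x right, y down, z forward; pixel columns grow to the right and rows downward; lengths in m; the calibration is good to about 2 mm. A picture is of the moment at which its call begins. There is no depth.
- ctrl.finish_job(): hands the job in; it is judged then, once.
The state is a dict: "t": time; "q": joint angles; "dq": joint speeds; "effort": joint torques, N m; "tool_pos": TCP position; "tool_rot": TCP orientation; "contact_force": force on the tool from outside, world axes, zero at the start; "wrist_torque": the same for the moment, N m; "opening": finger opening in m; "grip_force": force on a finger pad.
Only numpy, scipy, OpenCV 4.12 (cv2) and the standard library are available. Lean on these libraries where they do the work, as an engineer would, in place of code of your own. Each camera call takes 0.05 s, during which the arm holds its last target. There are 200 camera calls.

## Task

Move the four tester bottles from the plywood delivery tray to the brass-walled display rack, one in each cell and in the reverse order: the bottle that starts nearest the tray's brass ball goes in the cell farthest from the display's brass ball, the next one in the next cell, and so on, so that the last goes in the cell beside the display's ball. Leave every bottle standing upright on the floor of its cell, and do not let any bottle fall over on the way. The coasters stay in the tray.

Things in the scene. Friction and masses are not known exactly. Their poses are not given: they have to be found in the camera images.
- tray: Delivery tray: plywood floor, brown wooden walls. Either the row nearer the robot or the farther. Fixed, level. Origin: underside centre of the 4 cells; x across the row, y along it. Cells 70 x 70 mm inside, centres at x = 0, y = +114, +38, -38, -114 mm; cell floor 10 mm up; walls 6 mm thick, tops 25 mm up; outside 82 x 310 mm. A black end tab holds a 22 mm brass ball at y = +170 mm, top 37 mm up.
- display: Display rack: black floor, brass walls, empty. The other row. Fixed, level. Origin: underside centre of the 4 cells; x across the row, y along it. Cells 70 x 70 mm inside, centres at x = 0, y = +114, +38, -38, -114 mm; cell floor 10 mm up; walls 6 mm thick, tops 25 mm up; outside 82 x 310 mm. A black end tab holds a 22 mm brass ball at y = +170 mm, top 37 mm up.
- bottle_red: Red bottle with a red cap and a white label band, 160 g or so, standing on its coaster at the start. Round body 44 mm across from 0 to 62 mm above its foot, then a shoulder, then a cap 32 mm across from 70 to 95 mm (its top). Origin: centre of its foot; z up its axis.
- bottle_yellow: Yellow bottle with a yellow cap and a white label band, 160 g or so, standing on its coaster at the start. Round body 44 mm across from 0 to 62 mm above its foot, then a shoulder, then a cap 32 mm across from 70 to 95 mm (its top). Origin: centre of its foot; z up its axis.
- bottle_green: Green bottle with a green cap and a white label band, 160 g or so, standing on its coaster at the start. Round body 44 mm across from 0 to 62 mm above its foot, then a shoulder, then a cap 32 mm across from 70 to 95 mm (its top). Origin: centre of its foot; z up its axis.
- bottle_blue: Blue bottle with a blue cap and a white label band, 160 g or so, standing on its coaster at the start. Round body 44 mm across from 0 to 62 mm above its foot, then a shoulder, then a cap 32 mm across from 70 to 95 mm (its top). Origin: centre of its foot; z up its axis.
- coaster_red: Red square coaster, 60 x 60 x 4 mm, fixed to the floor of a tray cell. Each bottle starts upon the coaster of its own colour, so the coasters keep showing the starting order; they stay. Origin: centre of its underside (its top is 14 mm above the table).
- coaster_yellow: Yellow square coaster, 60 x 60 x 4 mm, fixed to the floor of a tray cell. Each bottle starts upon the coaster of its own colour, so the coasters keep showing the starting order; they stay. Origin: centre of its underside (its top is 14 mm above the table).
- coaster_green: Green square coaster, 60 x 60 x 4 mm, fixed to the floor of a tray cell. Each bottle starts upon the coaster of its own colour, so the coasters keep showing the starting order; they stay. Origin: centre of its underside (its top is 14 mm above the table).
- coaster_blue: Blue square coaster, 60 x 60 x 4 mm, fixed to the floor of a tray cell. Each bottle starts upon the coaster of its own colour, so the coasters keep showing the starting order; they stay. Origin: centre of its underside (its top is 14 mm above the table).

How it is judged:
At the end, for the whole second after the job is handed in: Each bottle at rest, upright (within 0.15 rad), on its display cell's floor (foot 5 to 18 mm above the rack's underside), within 16 mm of the cell's centre in x and y; the bottle that started in the tray cell at y = +114, +38, -38, -114 mm is in display cell -114, -38, +38, +114 mm (x of bottle_red in the frame of display between -0.016 and 0.016 m and z of bottle_red in the frame of display between 0.005 and 0.018 m and angle between each of bottle_red, bottle_yellow, bottle_green, bottle_blue's own z axis and vertical below 0.15 rad and linear speed of each of bottle_red, bottle_yellow, bottle_green, bottle_blue below 0.02 m/s and ((y of coaster_red in the frame of tray between 0.084 and 0.144 m and y of bottle_red in the frame of display between -0.13 and -0.098 m) or (y of coaster_red in the frame of tray between 0.008 and 0.068 m and y of bottle_red in the frame of display between -0.054 and -0.022 m) or (y of coaster_red in the frame of tray between -0.068 and -0.008 m and y of bottle_red in the frame of display between 0.022 and 0.054 m) or (y of coaster_red in the frame of tray between -0.144 and -0.084 m and y of bottle_red in the frame of display between 0.098 and 0.13 m)) and x of bottle_yellow in the frame of display between -0.016 and 0.016 m and z of bottle_yellow in the frame of display between 0.005 and 0.018 m and ((y of coaster_yellow in the frame of tray between 0.084 and 0.144 m and y of bottle_yellow in the frame of display between -0.13 and -0.098 m) or (y of coaster_yellow in the frame of tray between 0.008 and 0.068 m and y of bottle_yellow in the frame of display between -0.054 and -0.022 m) or (y of coaster_yellow in the frame of tray between -0.068 and -0.008 m and y of bottle_yellow in the frame of display between 0.022 and 0.054 m) or (y of coaster_yellow in the frame of tray between -0.144 and -0.084 m and y of bottle_yellow in the frame of display between 0.098 and 0.13 m)) and x of bottle_green in the frame of display between -0.016 and 0.016 m and z of bottle_green in the frame of display between 0.005 and 0.018 m and ((y of coaster_green in the frame of tray between 0.084 and 0.144 m and y of bottle_green in the frame of display between -0.13 and -0.098 m) or (y of coaster_green in the frame of tray between 0.008 and 0.068 m and y of bottle_green in the frame of display between -0.054 and -0.022 m) or (y of coaster_green in the frame of tray between -0.068 and -0.008 m and y of bottle_green in the frame of display between 0.022 and 0.054 m) or (y of coaster_green in the frame of tray between -0.144 and -0.084 m and y of bottle_green in the frame of display between 0.098 and 0.13 m)) and x of bottle_blue in the frame of display between -0.016 and 0.016 m and z of bottle_blue in the frame of display between 0.005 and 0.018 m and ((y of coaster_blue in the frame of tray between 0.084 and 0.144 m and y of bottle_blue in the frame of display between -0.13 and -0.098 m) or (y of coaster_blue in the frame of tray between 0.008 and 0.068 m and y of bottle_blue in the frame of display between -0.054 and -0.022 m) or (y of coaster_blue in the frame of tray between -0.068 and -0.008 m and y of bottle_blue in the frame of display between 0.022 and 0.054 m) or (y of coaster_blue in the frame of tray between -0.144 and -0.084 m and y of bottle_blue in the frame of display between 0.098 and 0.13 m))); the robot touches nothing.
It fails at once if a bottle has fallen over (tilted more than 0.9 rad) (angle between any of bottle_red, bottle_yellow, bottle_green, bottle_blue's own z axis and vertical above 0.9 rad).
It also fails if it takes over 106 s, if anything falls off the work surface, if the arm or the gripper's body presses on something with over 40 N, if the wrist force passes 120 N, or if a joint passes its speed limit or range.

## Working session

There is one attempt and no reset: what is moved stays moved. The work goes in short steps, Python scripts to look and compute and a tool call to move; the robot and the scene stay as the last step left them, time stands still between calls to the robot, and variables do not carry over. Pictures are saved under pics/ and viewed, at most 14 in all, crops included, and the job is handed in when it is done.

Besides the shell and the picture viewer there is one more tool, called after "Call:" as name(argument=value, ...) on one line, values as JSON. step_arm: Moves the arm, as the interface text tells. Its arguments: {"type":"object","properties":{"targets":{"type":"array"},"squeeze":{"type":"number"}},"required":["targets"]}

```bash
ls; mkdir -p pics
python3 - <<'E'
from station import ctrl
import cv2,pickle
d={n:ctrl.get_image(n) for n in("scene","top")}
pickle.dump(d,open('d0.pkl','wb'))
for n in d: cv2.imwrite(f'pics/{n}0.png',d[n]['img'][...,::-1]); print({k:v for k,v in d[n].items() if k!='img'})
print(ctrl.get_obs())
E
```

```text
pics
{'fx': 451.2977596254891, 'fy': 451.2977596254891, 'cx': 273.6326076243527, 'cy': 212.15934145959352, 'D': array([-0.05600703,  0.        ,  0.        ,  0.        ,  0.        ]), 'rvec': array([ 1.18265196,  2.12245914, -1.11948251]), 'tvec': array([ 0.29568238, -0.21190442,  1.12703168])}
{'fx': 539.2822653891675, 'fy': 539.2822653891675, 'cx': 281.21772410420033, 'cy': 208.49977643896557, 'D': array([-0.09605129,  0.        ,  0.        ,  0.        ,  0.        ]), 'rvec': array([ 2.12220864, -2.1511008 ,  0.13967816]), 'tvec': array([0.01700814, 0.57007506, 0.7548794 ])}
{'t': 0.1, 'q': array([-1.29801976e+00,  5.32923911e-02,  1.61416876e+00, -6.03538846e-06,
        1.47603691e+00, -1.19017606e-01]), 'dq': array([ 0.00205527, -0.00192745, -0.00314041, -0.00042748,  0.00090373,
       -0.00067526]), 'effort': array([ 5.32944023e-05, -3.94902813e+01, -3.71363819e+01,  2.51503036e-05,
        3.87409120e-03, -6.93711861e-07]), 'tool_pos': array([ 0.23848607, -0.57708397,  0.23017781]), 'tool_rot': array([-3.07964165e+00, -6.11131338e-01,  2.39138354e-04]), 'contact_force': array([0.37986159, 0.30990689, 1.09670556]), 'wrist_torque': array([ 0.01494225, -0.00922484,  0.01466659]), 'grip_force': 0.0, 'opening': 0.08529034134372965}
```

View pics/scene0.png

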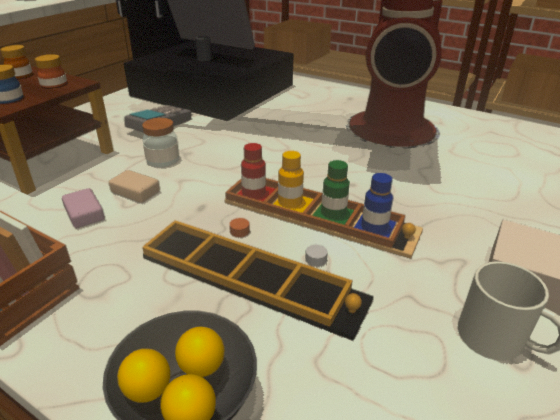

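View pics/top0.png

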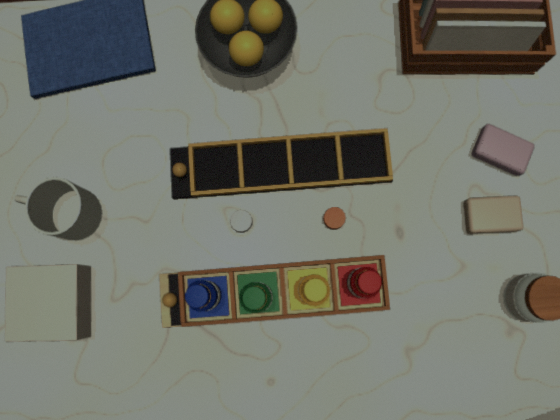

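The top view shows the tray (plywood) with blue, green, yellow and red bottles at about (203,295), (257,296), (314,291) and (366,283), and its ball at (170,300). The display's ball is at (180,170) and its cells run right to about (390,155). I'll check zoomed crops next.

Run:
```python
import cv2,pickle
d=pickle.load(open('d0.pkl','rb'))
a=d['top']['img'][120:335,150:400,::-1]
b=d['scene']['img'][130:340,135:435,::-1]
g=lambda a:cv2.convertScaleAbs(a,alpha=1.5)
cv2.imwrite('pics/c1.png',cv2.resize(g(a),None,fx=2.7,fy=2.7,interpolation=cv2.INTER_CUBIC))
cv2.imwrite('pics/c2.png',cv2.resize(g(b),None,fx=2.6,fy=2.6,interpolation=cv2.INTER_CUBIC))
```

```text
(no output)
```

View pics/c1.png

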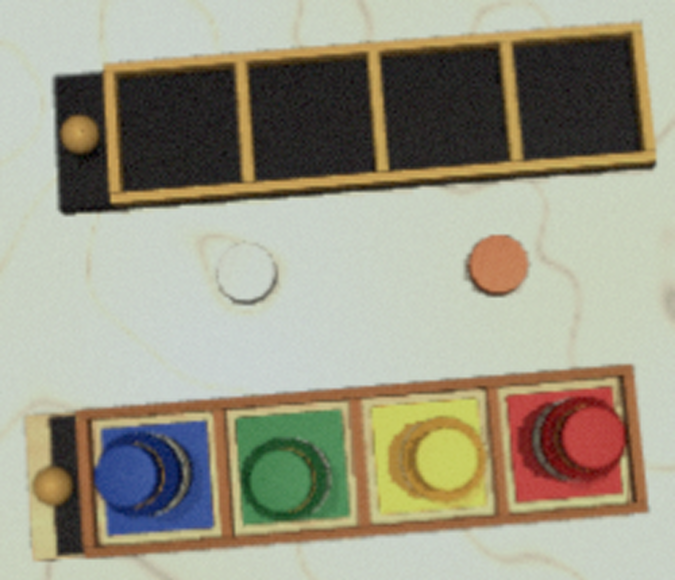

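View pics/c2.png

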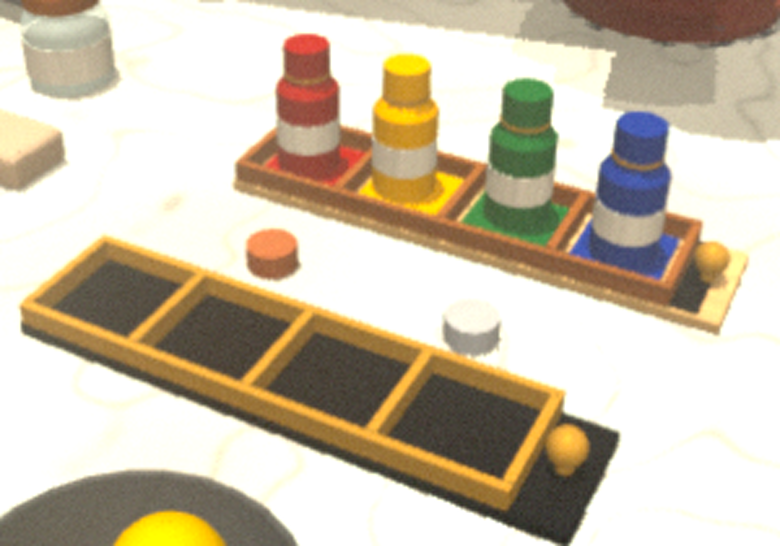

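The crops give clean rim corners, ball centres and cap-top discs. In top pixels, the caps are at about (197,295), (253,298), (315,290) and (370,281). I'll triangulate them.

```bash
cat > h.py <<'E'
import cv2,pickle,numpy as np
def cam(c):
    K=np.array([[c['fx'],0,c['cx']],[0,c['fy'],c['cy']],[0,0,1.]])
    R=cv2.Rodrigues(c['rvec'])[0]; return K,R,c['tvec'].reshape(3)
def und(c,p):
    K,R,t=cam(c); return cv2.undistortPoints(np.float64(p).reshape(-1,1,2),K,c['D']).reshape(-1,2)
def tri(c1,p1,c2,p2):
    P=[np.c_[cam(c)[1],cam(c)[2]] for c in(c1,c2)]
    X=cv2.triangulatePoints(P[0],P[1],und(c1,p1).T,und(c2,p2).T); return (X[:3]/X[3]).T
def plane(c,p,z):
    K,R,t=cam(c); u=und(c,p); r=np.c_[u,np.ones(len(u))]@R; o=-R.T@t
    return o+r*((z-o[2])/r[:,2])[:,None]
E
python3 - <<'E'
from h import *
d=pickle.load(open('d0.pkl','rb')); T,S=d['top'],d['scene']
np.set_printoptions(precision=4,suppress=True)
tp=lambda p:(np.array(p)+.5)/2.7-.5+[150,120]
sp=lambda p:(np.array(p)+.5)/2.6-.5+[135,130]
names='blue green yellow red ballD ballT D1 D2 D3 D4'.split()
t=tp([(128,473),(279,481),(446,460),(593,436),(79,134),(53,486),(655,154),(111,193),(105,65),(640,24)])
s=sp([(641,125),(528,92),(407,67),(306,46),(567,446),(711,260),(107,238),(562,395),(512,487),(22,308)])
X=tri(T,t,S,s)
for n,x in zip(names,X): print(n,x)
# colour masks in the top view
hsv=cv2.cvtColor(T['img'],cv2.COLOR_RGB2HSV)
def rect(lo,hi,roi,z):
    m=cv2.inRange(hsv,lo,hi); k=np.zeros_like(m); x0,y0,x1,y1=roi; k[y0:y1,x0:x1]=m[y0:y1,x0:x1]
    k=cv2.morphologyEx(k,cv2.MORPH_CLOSE,np.ones((3,3)))
    c=max(cv2.findContours(k,cv2.RETR_EXTERNAL,cv2.CHAIN_APPROX_NONE)[0],key=cv2.contourArea)
    w=plane(T,c.reshape(-1,2),z)[:,:2]
    return cv2.minAreaRect(np.float32(w*1000))
print('brass',rect((10,90,60),(32,255,255),(186,120,400,205),.025))
print('wood',rect((3,90,40),(14,255,255),(178,245,400,335),.025))
for n,(lo,hi) in dict(blue=((105,100,40),(130,255,255)),green=((60,80,30),(90,255,255)),yellow=((24,90,60),(34,255,255)),red=((170,120,50),(180,255,255))).items():
    print(n,rect(lo,hi,(178,245,400,335),.014))
E
```

```text
blue [0.4457 0.1218 0.1087]
green [0.4414 0.0466 0.1073]
yellow [ 0.4506 -0.0356  0.1063]
red [ 0.4611 -0.1081  0.1069]
ballD [0.6356 0.1655 0.0276]
ballT [0.4381 0.1776 0.0256]
D1 [ 0.6184 -0.1592  0.0244]
D2 [0.6013 0.1473 0.0265]
D3 [0.6754 0.1524 0.027 ]
D4 [ 0.6962 -0.1555  0.0215]
brass ((645.6572265625, -3.6165008544921875), (82.3030776977539, 310.32952880859375), 3.6430017948150635)
wood ((449.9875183105469, 9.44915771484375), (80.83843994140625, 310.3702087402344), 3.954149007797241)
blue ((441.9566650390625, 124.83222961425781), (58.10395812988281, 63.62199783325195), 4.201292037963867)
green ((447.61444091796875, 46.50751495361328), (57.18449401855469, 57.438419342041016), 3.8021957874298096)
yellow ((452.984375, -29.897388458251953), (62.17559051513672, 63.32795333862305), 4.349535942077637)
red ((467.65814208984375, -96.9040756225586), (5.793731212615967, 21.87506103515625), 73.06240844726562)
```

Call:
step_arm(targets=[{"travel": [0.34,0.5,0],"angular": [0,0,0.8],"gripper": 1},{"travel": [0.34,0.5,0],"angular": [0,0,0.8],"gripper": 1},{"travel": [0.34,0.5,0],"angular": [0,0,0.8],"gripper": 1},{"travel": [0.34,0.5,0],"angular": [0,0,0.8],"gripper": 1},{"travel": [0.34,0.5,0],"angular": [0,0,0.8],"gripper": 1},{"travel": [0.34,0.5,0],"angular": [0,0,0.8],"gripper": 1},{"travel": [0.34,0.5,0],"angular": [0,0,0.8],"gripper": 1},{"travel": [0.34,0.5,0],"angular": [0,0,0.8],"gripper": 1},{"travel": [0.34,0.5,0],"angular": [0,0,0.8],"gripper": 1},{"travel": [0.34,0.5,0],"angular": [0,0,0.8],"gripper": 1}], squeeze=40)

```text
t: 1.1
tool_pos: [0.4422, -0.2782, 0.231]
tool_rot: [-2.742, -1.534, 0.001]
contact_force: [-0.2, -0.3, 0.4]
opening: 0.0859
grip_force: 0.0
```

Call:
step_arm(targets=[{"travel": [0.003,0.667,0],"angular": [0,0,0.785],"gripper": 1},{"travel": [0.003,0.667,0],"angular": [0,0,0.785],"gripper": 1},{"travel": [0.003,0.667,0],"angular": [0,0,0.785],"gripper": 1},{"travel": [0.003,0.667,0],"angular": [0,0,0.785],"gripper": 1},{"travel": [0.003,0.667,0],"angular": [0,0,0.785],"gripper": 1},{"travel": [0.003,0.667,0],"angular": [0,0,0.785],"gripper": 1},{"travel": [0.003,0.667,0],"angular": [0,0,0.785],"gripper": 1},{"travel": [0.003,0.667,0],"angular": [0,0,0.785],"gripper": 1},{"travel": [0.003,0.667,0],"angular": [0,0,0.785],"gripper": 1},{"travel": [0.003,0.667,0],"angular": [0,0,0.785],"gripper": 1}])

```text
t: 2.1
tool_pos: [0.4447, 0.1221, 0.2312]
tool_rot: [2.146, 2.294, -0.001]
contact_force: [0.2, -0.7, -0.1]
opening: 0.0856
grip_force: 0.0
```

Run:
```python
from station import ctrl
from scipy.spatial.transform import Rotation as R
import numpy as np,cv2
o=ctrl.get_obs();y=R.from_rotvec(o['tool_rot']).apply([0,1,0]);print(o['tool_pos'],y,np.degrees(np.arctan2(y[1],y[0])),o['q'])
a=ctrl.get_image('scene')['img'][100:310,135:475,::-1]
cv2.imwrite('pics/s1.png',cv2.resize(a,None,fx=2.3,fy=2.3))
```

```text
[0.44467245 0.12210646 0.23115712] [ 9.97801199e-01  6.62768134e-02 -3.88578928e-04] 3.8001675602821736 [ 1.06941595e-01 -3.56706400e-01  1.97889168e+00 -9.11746935e-04
  1.51983330e+00  4.06626177e-02]
```

View pics/s1.png

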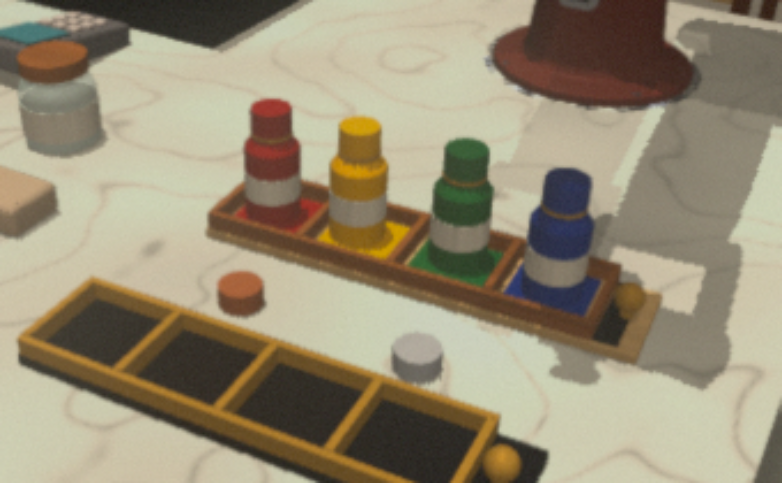

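The view shows all four bottles still standing, blue at about (568,225). The arm itself isn't drawn, only its shadow, and the TCP reading matches the blue cap. Descending to grasp.

Call:
step_arm(targets=[{"travel": [0,0,-0.08],"angular": [0,0,0],"gripper": 1},{"travel": [0,0,-0.15],"angular": [0,0,0],"gripper": 1},{"travel": [0,0,-0.2],"angular": [0,0,0],"gripper": 1},{"travel": [0,0,-0.25],"angular": [0,0,0],"gripper": 1},{"travel": [0,0,-0.29],"angular": [0,0,0],"gripper": 1},{"travel": [0,0,-0.31],"angular": [0,0,0],"gripper": 1},{"travel": [0,0,-0.315],"angular": [0,0,0],"gripper": 1},{"travel": [0,0,-0.315],"angular": [0,0,0],"gripper": 0.3},{"travel": [0,0,-0.315],"angular": [0,0,0],"gripper": 0.3},{"travel": [0,0,-0.315],"angular": [0,0,0],"gripper": 0.3}])

```text
t: 3.15
tool_pos: [0.4456, 0.1226, 0.0438]
tool_rot: [2.146, 2.292, 0.003]
contact_force: [1.6, 0.5, 0.8]
opening: 0.0437
grip_force: 0.6
```

Call:
step_arm(targets=[{"travel": [0,0,0],"angular": [0,0,0],"gripper": 0.2},{"travel": [0,0,0],"angular": [0,0,0],"gripper": 0.2},{"travel": [0,0,0],"angular": [0,0,0],"gripper": 0.2},{"travel": [0,0,0.01],"angular": [0,0,0],"gripper": 0.2},{"travel": [0,0,0.04],"angular": [0,0,0],"gripper": 0.2},{"travel": [0,0,0.09],"angular": [0,0,0],"gripper": 0.2},{"travel": [0,0,0.15],"angular": [0,0,0],"gripper": 0.2},{"travel": [0,0,0.2],"angular": [0,0,0],"gripper": 0.2},{"travel": [0,0,0.22],"angular": [0,0,0],"gripper": 0.2},{"travel": [0,0,0.22],"angular": [0,0,0],"gripper": 0.2}])

```text
t: 4.15
tool_pos: [0.4454, 0.1228, 0.176]
tool_rot: [2.145, 2.292, 0.004]
contact_force: [-0.5, 0.8, -1.9]
opening: 0.0427
grip_force: 41.0
```

Call:
step_arm(targets=[{"travel": [0.017,-0.02,0],"angular": [0,0,0],"gripper": 0.2},{"travel": [0.05,-0.06,0],"angular": [0,0,0],"gripper": 0.2},{"travel": [0.1,-0.11,0],"angular": [0,0,0],"gripper": 0.2},{"travel": [0.15,-0.17,0],"angular": [0,0,0],"gripper": 0.2},{"travel": [0.2,-0.23,0],"angular": [0,0,0],"gripper": 0.2},{"travel": [0.25,-0.29,0],"angular": [0,0,0],"gripper": 0.2},{"travel": [0.3,-0.34,0],"angular": [0,0,0],"gripper": 0.2},{"travel": [0.335,-0.385,0],"angular": [0,0,0],"gripper": 0.2},{"travel": [0.348,-0.4,0],"angular": [0,0,0],"gripper": 0.2},{"travel": [0.348,-0.4,0],"angular": [0,0,0],"gripper": 0.2}])

```text
t: 5.15
tool_pos: [0.6527, -0.1191, 0.1711]
tool_rot: [-2.147, -2.288, 0.003]
contact_force: [-0.2, 1.0, -1.6]
opening: 0.0425
grip_force: 41.1
```

```bash
cat > look.py <<'E'
import sys
from station import ctrl
from h import *
n=sys.argv[1]
d={k:ctrl.get_image(k) for k in("scene","top")}; pickle.dump(d,open(n+'.pkl','wb'))
a=d['top']['img'][100:340,150:410,::-1]; b=d['scene']['img'][100:340,135:435,::-1]
a=cv2.convertScaleAbs(a,alpha=1.5)
cv2.imwrite(f'pics/{n}.png',cv2.resize(np.hstack([a,b]),None,fx=1.42,fy=1.42,interpolation=cv2.INTER_CUBIC))
E
python3 look.py e1
```

```text
(no output)
```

View pics/e1.png

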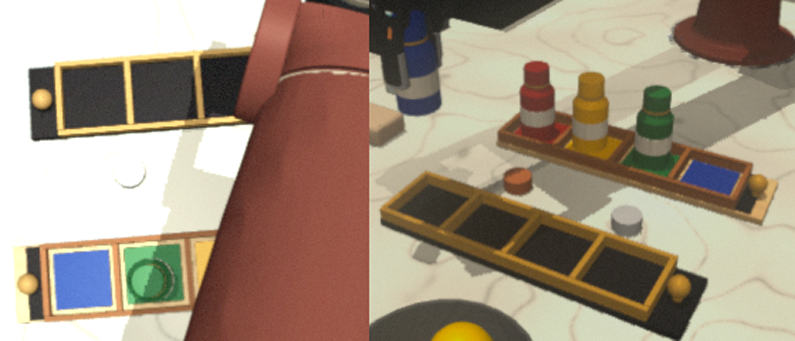

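Blue is held upright, at about (417,70) in the scene half, over the far end. The tray cell now shows only its coaster. Lowering and releasing.

Call:
step_arm(targets=[{"travel": [0.001,0.002,-0.02],"angular": [0,0,0],"gripper": 0.2},{"travel": [0.001,0.002,-0.07],"angular": [0,0,0],"gripper": 0.2},{"travel": [0.001,0.002,-0.13],"angular": [0,0,0],"gripper": 0.2},{"travel": [0.001,0.002,-0.17],"angular": [0,0,0],"gripper": 0.2},{"travel": [0.001,0.002,-0.2],"angular": [0,0,0],"gripper": 0.2},{"travel": [0.001,0.002,-0.215],"angular": [0,0,0],"gripper": 0.2},{"travel": [0.001,0.002,-0.22],"angular": [0,0,0],"gripper": 0.2},{"travel": [0.001,0.002,-0.224],"angular": [0,0,0],"gripper": 0.2},{"travel": [0.001,0.002,-0.224],"angular": [0,0,0],"gripper": 0.2},{"travel": [0.001,0.002,-0.224],"angular": [0,0,0],"gripper": 0.2}])

```text
t: 6.25
tool_pos: [0.6548, -0.1165, 0.0414]
tool_rot: [2.146, 2.292, 0.002]
contact_force: [-0.1, 0.6, -0.6]
opening: 0.0431
grip_force: 41.1
```

Call:
step_arm(targets=[{"travel": [0,0,-0.002],"angular": [0,0,0],"gripper": 0.6},{"travel": [0,0,-0.002],"angular": [0,0,0],"gripper": 0.8},{"travel": [0,0,-0.002],"angular": [0,0,0],"gripper": 1},{"travel": [0,0,-0.002],"angular": [0,0,0],"gripper": 1},{"travel": [0,0,-0.002],"angular": [0,0,0],"gripper": 1},{"travel": [0,0,0.03],"angular": [0,0,0],"gripper": 1},{"travel": [0,0,0.08],"angular": [0,0,0],"gripper": 1},{"travel": [0,0,0.15],"angular": [0,0,0],"gripper": 1},{"travel": [0,0,0.21],"angular": [0,0,0],"gripper": 1},{"travel": [0,0,0.22],"angular": [0,0,0],"gripper": 1}])

```text
t: 7.25
tool_pos: [0.657, -0.1171, 0.1789]
tool_rot: [2.141, 2.286, 0.008]
contact_force: [-0.2, 0.2, 1.3]
opening: 0.0858
grip_force: 0.0
```

Call:
step_arm(targets=[{"travel": [-0.354,0.272,0],"angular": [0,0,0],"gripper": 1},{"travel": [-0.354,0.272,0],"angular": [0,0,0],"gripper": 1},{"travel": [-0.354,0.272,0],"angular": [0,0,0],"gripper": 1},{"travel": [-0.354,0.272,0],"angular": [0,0,0],"gripper": 1},{"travel": [-0.354,0.272,0],"angular": [0,0,0],"gripper": 1},{"travel": [-0.354,0.272,0],"angular": [0,0,0],"gripper": 1},{"travel": [-0.354,0.272,0],"angular": [0,0,0],"gripper": 1},{"travel": [-0.354,0.272,0],"angular": [0,0,0],"gripper": 1}])

```text
t: 8.05
tool_pos: [0.4415, 0.0469, 0.1716]
tool_rot: [2.146, 2.294, -0.0]
contact_force: [0.2, -1.0, 0.2]
opening: 0.0853
grip_force: 0.0
```

```bash
python3 look.py e2
```

```text
(no output)
```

View pics/e2.png

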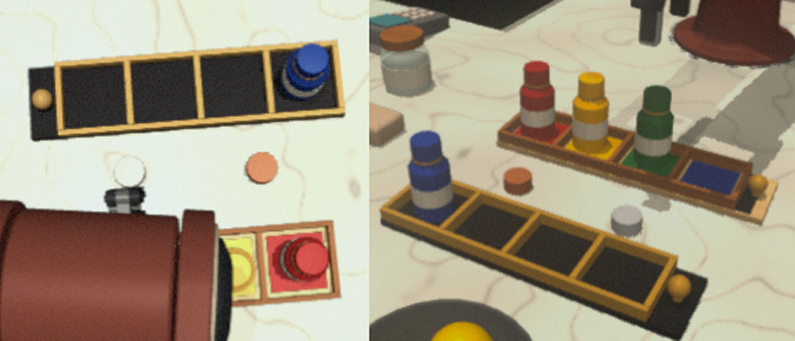

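Blue stands upright in the far cell, with its cap at about (313,55) in the top half and (426,140) in the scene half. I'll check its position while grasping green.

Run:
```python
from h import *
d=pickle.load(open('e2.pkl','rb'))
X=tri(d['top'],[(370.4,138.7)],d['scene'],[(175.1,198.6)])[0];print(X)
r=np.radians(3.7);c=np.array([.6465,-.0035]);v=X[:2]-c
print(v@[np.cos(r),np.sin(r)],v@[-np.sin(r),np.cos(r)])
```

```text
[ 0.65613134 -0.11534807  0.10395809]
0.0023934550017320443 -0.11223647164360386
```

Call:
step_arm(targets=[{"travel": [0,0,-0.05],"angular": [0,0,0],"gripper": 1},{"travel": [0,0,-0.1],"angular": [0,0,0],"gripper": 1},{"travel": [0,0,-0.15],"angular": [0,0,0],"gripper": 1},{"travel": [0,0,-0.19],"angular": [0,0,0],"gripper": 1},{"travel": [0,0,-0.21],"angular": [0,0,0],"gripper": 1},{"travel": [0,0,-0.216],"angular": [0,0,0],"gripper": 1},{"travel": [0,0,-0.216],"angular": [0,0,0],"gripper": 0.3},{"travel": [0,0,-0.216],"angular": [0,0,0],"gripper": 0.3},{"travel": [0,0,-0.216],"angular": [0,0,0],"gripper": 0.3},{"travel": [0,0,-0.216],"angular": [0,0,0],"gripper": 0.2}])

```text
t: 9.15
tool_pos: [0.4429, 0.0469, 0.044]
tool_rot: [2.145, 2.292, 0.003]
contact_force: [-0.2, -1.3, 3.8]
opening: 0.0428
grip_force: 41.2
```

Call:
step_arm(targets=[{"travel": [0,0,0],"angular": [0,0,0],"gripper": 0.2},{"travel": [0,0,0],"angular": [0,0,0],"gripper": 0.2},{"travel": [0,0,0],"angular": [0,0,0],"gripper": 0.2},{"travel": [0,0,0.01],"angular": [0,0,0],"gripper": 0.2},{"travel": [0,0,0.04],"angular": [0,0,0],"gripper": 0.2},{"travel": [0,0,0.09],"angular": [0,0,0],"gripper": 0.2},{"travel": [0,0,0.15],"angular": [0,0,0],"gripper": 0.2},{"travel": [0,0,0.2],"angular": [0,0,0],"gripper": 0.2},{"travel": [0,0,0.22],"angular": [0,0,0],"gripper": 0.2},{"travel": [0,0,0.22],"angular": [0,0,0],"gripper": 0.2}])

```text
t: 10.15
tool_pos: [0.4423, 0.047, 0.1759]
tool_rot: [2.145, 2.292, 0.004]
contact_force: [0.7, -0.6, -1.2]
opening: 0.0428
grip_force: 41.0
```

Call:
step_arm(targets=[{"travel": [0.017,-0.007,0],"angular": [0,0,0],"gripper": 0.2},{"travel": [0.05,-0.022,0],"angular": [0,0,0],"gripper": 0.2},{"travel": [0.1,-0.043,0],"angular": [0,0,0],"gripper": 0.2},{"travel": [0.16,-0.068,0],"angular": [0,0,0],"gripper": 0.2},{"travel": [0.22,-0.094,0],"angular": [0,0,0],"gripper": 0.2},{"travel": [0.28,-0.12,0],"angular": [0,0,0],"gripper": 0.2},{"travel": [0.32,-0.137,0],"angular": [0,0,0],"gripper": 0.2},{"travel": [0.34,-0.145,0],"angular": [0,0,0],"gripper": 0.2},{"travel": [0.345,-0.147,0],"angular": [0,0,0],"gripper": 0.2},{"travel": [0.345,-0.147,0],"angular": [0,0,0],"gripper": 0.2}])

```text
t: 11.15
tool_pos: [0.6476, -0.0414, 0.1714]
tool_rot: [-2.145, -2.29, 0.004]
contact_force: [-0.1, 0.4, -1.7]
opening: 0.0429
grip_force: 41.1
```

Call:
step_arm(targets=[{"travel": [0,0,-0.02],"angular": [0,0,0],"gripper": 0.2},{"travel": [0,0,-0.07],"angular": [0,0,0],"gripper": 0.2},{"travel": [0,0,-0.13],"angular": [0,0,0],"gripper": 0.2},{"travel": [0,0,-0.17],"angular": [0,0,0],"gripper": 0.2},{"travel": [0,0,-0.2],"angular": [0,0,0],"gripper": 0.2},{"travel": [0,0,-0.215],"angular": [0,0,0],"gripper": 0.2},{"travel": [0,0,-0.22],"angular": [0,0,0],"gripper": 0.2},{"travel": [0,0,-0.224],"angular": [0,0,0],"gripper": 0.2},{"travel": [0,0,-0.225],"angular": [0,0,0],"gripper": 0.2},{"travel": [0,0,-0.225],"angular": [0,0,0],"gripper": 0.2}])

```text
t: 12.15
tool_pos: [0.6494, -0.0414, 0.0406]
tool_rot: [2.146, 2.292, 0.002]
contact_force: [-0.0, -1.2, -0.9]
opening: 0.0427
grip_force: 41.1
```

Call:
step_arm(targets=[{"travel": [0,0,-0.001],"angular": [0,0,0],"gripper": 0.6},{"travel": [0,0,-0.001],"angular": [0,0,0],"gripper": 0.8},{"travel": [0,0,-0.001],"angular": [0,0,0],"gripper": 1},{"travel": [0,0,-0.001],"angular": [0,0,0],"gripper": 1},{"travel": [0,0,-0.001],"angular": [0,0,0],"gripper": 1},{"travel": [0,0,0.03],"angular": [0,0,0],"gripper": 1},{"travel": [0,0,0.08],"angular": [0,0,0],"gripper": 1},{"travel": [0,0,0.15],"angular": [0,0,0],"gripper": 1},{"travel": [0,0,0.21],"angular": [0,0,0],"gripper": 1},{"travel": [0,0,0.22],"angular": [0,0,0],"gripper": 1}])

```text
t: 13.15
tool_pos: [0.6517, -0.0418, 0.1783]
tool_rot: [2.141, 2.287, 0.009]
contact_force: [0.6, -0.1, 0.6]
opening: 0.0849
grip_force: 0.0
```

Call:
step_arm(targets=[{"travel": [-0.33,0.01,0],"angular": [0,0,0],"gripper": 1},{"travel": [-0.33,0.01,0],"angular": [0,0,0],"gripper": 1},{"travel": [-0.33,0.01,0],"angular": [0,0,0],"gripper": 1},{"travel": [-0.33,0.01,0],"angular": [0,0,0],"gripper": 1},{"travel": [-0.33,0.01,0],"angular": [0,0,0],"gripper": 1},{"travel": [-0.33,0.01,0],"angular": [0,0,0],"gripper": 1},{"travel": [-0.33,0.01,0],"angular": [0,0,0],"gripper": 1}])

```text
t: 13.85
tool_pos: [0.4515, -0.0354, 0.1718]
tool_rot: [2.146, 2.293, 0.001]
contact_force: [-1.3, 1.0, 0.7]
opening: 0.0852
grip_force: 0.0
```

```bash
python3 look.py e3
```

```text
(no output)
```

View pics/e3.png

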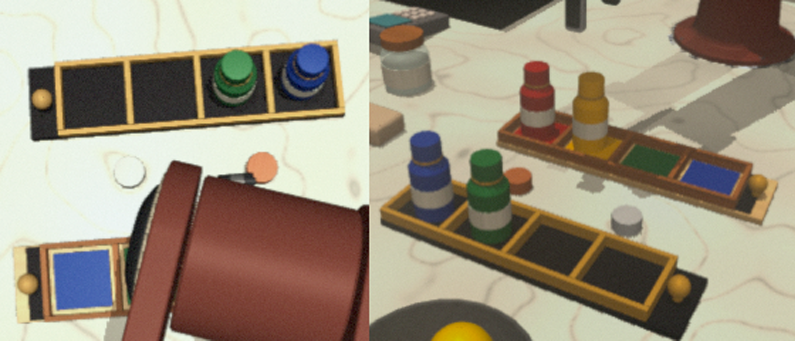

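Green stands upright in the cell next to blue, at about (236,70) in the top half. Yellow is next.

Call:
step_arm(targets=[{"travel": [0,0,-0.05],"angular": [0,0,0],"gripper": 1},{"travel": [0,0,-0.1],"angular": [0,0,0],"gripper": 1},{"travel": [0,0,-0.15],"angular": [0,0,0],"gripper": 1},{"travel": [0,0,-0.19],"angular": [0,0,0],"gripper": 1},{"travel": [0,0,-0.21],"angular": [0,0,0],"gripper": 1},{"travel": [0,0,-0.215],"angular": [0,0,0],"gripper": 1},{"travel": [0,0,-0.215],"angular": [0,0,0],"gripper": 0.3},{"travel": [0,0,-0.215],"angular": [0,0,0],"gripper": 0.3},{"travel": [0,0,-0.215],"angular": [0,0,0],"gripper": 0.3},{"travel": [0,0,-0.215],"angular": [0,0,0],"gripper": 0.2}])

```text
t: 14.95
tool_pos: [0.4518, -0.0356, 0.0441]
tool_rot: [2.145, 2.291, 0.002]
contact_force: [-0.5, -0.9, 3.6]
opening: 0.0426
grip_force: 41.2
```

Call:
step_arm(targets=[{"travel": [0,0,0],"angular": [0,0,0],"gripper": 0.2},{"travel": [0,0,0],"angular": [0,0,0],"gripper": 0.2},{"travel": [0,0,0],"angular": [0,0,0],"gripper": 0.2},{"travel": [0,0,0.01],"angular": [0,0,0],"gripper": 0.2},{"travel": [0,0,0.04],"angular": [0,0,0],"gripper": 0.2},{"travel": [0,0,0.09],"angular": [0,0,0],"gripper": 0.2},{"travel": [0,0,0.15],"angular": [0,0,0],"gripper": 0.2},{"travel": [0,0,0.2],"angular": [0,0,0],"gripper": 0.2},{"travel": [0,0,0.22],"angular": [0,0,0],"gripper": 0.2},{"travel": [0,0,0.22],"angular": [0,0,0],"gripper": 0.2}])

```text
t: 15.95
tool_pos: [0.4514, -0.0354, 0.176]
tool_rot: [2.145, 2.291, 0.003]
contact_force: [-0.1, -1.6, -0.9]
opening: 0.0429
grip_force: 41.1
```

Call:
step_arm(targets=[{"travel": [0.017,0.006,0],"angular": [0,0,0],"gripper": 0.2},{"travel": [0.05,0.018,0],"angular": [0,0,0],"gripper": 0.2},{"travel": [0.1,0.036,0],"angular": [0,0,0],"gripper": 0.2},{"travel": [0.15,0.055,0],"angular": [0,0,0],"gripper": 0.2},{"travel": [0.21,0.076,0],"angular": [0,0,0],"gripper": 0.2},{"travel": [0.26,0.095,0],"angular": [0,0,0],"gripper": 0.2},{"travel": [0.3,0.109,0],"angular": [0,0,0],"gripper": 0.2},{"travel": [0.317,0.115,0],"angular": [0,0,0],"gripper": 0.2},{"travel": [0.322,0.117,0],"angular": [0,0,0],"gripper": 0.2},{"travel": [0.322,0.117,0],"angular": [0,0,0],"gripper": 0.2}])

```text
t: 16.95
tool_pos: [0.6428, 0.0351, 0.1726]
tool_rot: [-2.145, -2.292, 0.003]
contact_force: [-0.6, -0.0, -1.4]
opening: 0.0428
grip_force: 41.2
```

Call:
step_arm(targets=[{"travel": [0,0,-0.02],"angular": [0,0,0],"gripper": 0.2},{"travel": [0,0,-0.07],"angular": [0,0,0],"gripper": 0.2},{"travel": [0,0,-0.13],"angular": [0,0,0],"gripper": 0.2},{"travel": [0,0,-0.17],"angular": [0,0,0],"gripper": 0.2},{"travel": [0,0,-0.2],"angular": [0,0,0],"gripper": 0.2},{"travel": [0,0,-0.215],"angular": [0,0,0],"gripper": 0.2},{"travel": [0,0,-0.22],"angular": [0,0,0],"gripper": 0.2},{"travel": [0,0,-0.224],"angular": [0,0,0],"gripper": 0.2},{"travel": [0,0,-0.225],"angular": [0,0,0],"gripper": 0.2},{"travel": [0,0,-0.225],"angular": [0,0,0],"gripper": 0.2}])

```text
t: 17.95
tool_pos: [0.6446, 0.035, 0.0406]
tool_rot: [2.146, 2.292, 0.002]
contact_force: [0.1, -0.2, -1.4]
opening: 0.0431
grip_force: 41.2
```

Call:
step_arm(targets=[{"travel": [0,0,-0.001],"angular": [0,0,0],"gripper": 0.6},{"travel": [0,0,-0.001],"angular": [0,0,0],"gripper": 0.8},{"travel": [0,0,-0.001],"angular": [0,0,0],"gripper": 1},{"travel": [0,0,-0.001],"angular": [0,0,0],"gripper": 1},{"travel": [0,0,-0.001],"angular": [0,0,0],"gripper": 1},{"travel": [0,0,0.03],"angular": [0,0,0],"gripper": 1},{"travel": [0,0,0.08],"angular": [0,0,0],"gripper": 1},{"travel": [0,0,0.15],"angular": [0,0,0],"gripper": 1},{"travel": [0,0,0.21],"angular": [0,0,0],"gripper": 1},{"travel": [0,0,0.22],"angular": [0,0,0],"gripper": 1}])

```text
t: 18.95
tool_pos: [0.6469, 0.0348, 0.1782]
tool_rot: [2.141, 2.287, 0.011]
contact_force: [0.7, -0.4, 0.0]
opening: 0.0854
grip_force: 0.0
```

Call:
step_arm(targets=[{"travel": [-0.305,-0.238,0],"angular": [0,0,0],"gripper": 1},{"travel": [-0.305,-0.238,0],"angular": [0,0,0],"gripper": 1},{"travel": [-0.305,-0.238,0],"angular": [0,0,0],"gripper": 1},{"travel": [-0.305,-0.238,0],"angular": [0,0,0],"gripper": 1},{"travel": [-0.305,-0.238,0],"angular": [0,0,0],"gripper": 1},{"travel": [-0.305,-0.238,0],"angular": [0,0,0],"gripper": 1},{"travel": [-0.305,-0.238,0],"angular": [0,0,0],"gripper": 1},{"travel": [-0.305,-0.238,0],"angular": [0,0,0],"gripper": 1}])

```text
t: 19.75
tool_pos: [0.4611, -0.1074, 0.1711]
tool_rot: [-2.146, -2.294, -0.0]
contact_force: [0.3, 0.2, 0.5]
opening: 0.0854
grip_force: 0.0
```

```bash
python3 look.py e4
```

```text
(no output)
```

View pics/e4.png

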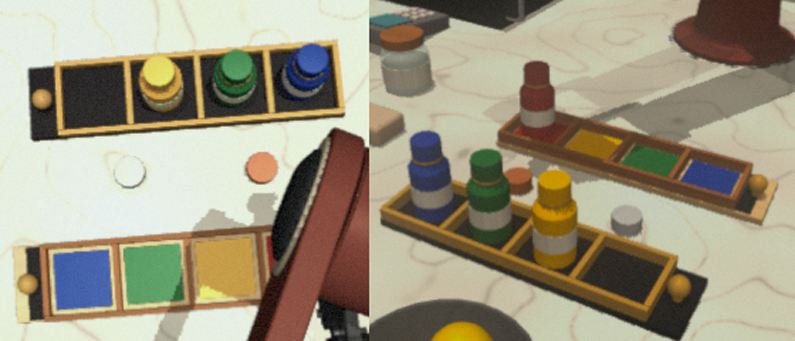

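Three bottles stand upright in their cells, with yellow at about (160,80) in the top half. Red is left.

Call:
step_arm(targets=[{"travel": [0,0,-0.05],"angular": [0,0,0],"gripper": 1},{"travel": [0,0,-0.1],"angular": [0,0,0],"gripper": 1},{"travel": [0,0,-0.15],"angular": [0,0,0],"gripper": 1},{"travel": [0,0,-0.19],"angular": [0,0,0],"gripper": 1},{"travel": [0,0,-0.21],"angular": [0,0,0],"gripper": 1},{"travel": [0,0,-0.215],"angular": [0,0,0],"gripper": 1},{"travel": [0,0,-0.215],"angular": [0,0,0],"gripper": 0.3},{"travel": [0,0,-0.215],"angular": [0,0,0],"gripper": 0.3},{"travel": [0,0,-0.215],"angular": [0,0,0],"gripper": 0.3},{"travel": [0,0,-0.215],"angular": [0,0,0],"gripper": 0.2}])

```text
t: 20.85
tool_pos: [0.462, -0.1084, 0.0441]
tool_rot: [2.145, 2.291, 0.002]
contact_force: [0.4, 0.8, 4.0]
opening: 0.0432
grip_force: 41.5
```

Call:
step_arm(targets=[{"travel": [0,0,0],"angular": [0,0,0],"gripper": 0.2},{"travel": [0,0,0],"angular": [0,0,0],"gripper": 0.2},{"travel": [0,0,0],"angular": [0,0,0],"gripper": 0.2},{"travel": [0,0,0.01],"angular": [0,0,0],"gripper": 0.2},{"travel": [0,0,0.04],"angular": [0,0,0],"gripper": 0.2},{"travel": [0,0,0.09],"angular": [0,0,0],"gripper": 0.2},{"travel": [0,0,0.15],"angular": [0,0,0],"gripper": 0.2},{"travel": [0,0,0.2],"angular": [0,0,0],"gripper": 0.2},{"travel": [0,0,0.22],"angular": [0,0,0],"gripper": 0.2},{"travel": [0,0,0.22],"angular": [0,0,0],"gripper": 0.2}])

```text
t: 21.85
tool_pos: [0.4615, -0.1082, 0.1759]
tool_rot: [2.145, 2.291, 0.002]
contact_force: [0.7, -0.6, -2.6]
opening: 0.0427
grip_force: 41.2
```

Call:
step_arm(targets=[{"travel": [0.016,0.02,0],"angular": [0,0,0],"gripper": 0.2},{"travel": [0.045,0.055,0],"angular": [0,0,0],"gripper": 0.2},{"travel": [0.09,0.11,0],"angular": [0,0,0],"gripper": 0.2},{"travel": [0.135,0.165,0],"angular": [0,0,0],"gripper": 0.2},{"travel": [0.18,0.22,0],"angular": [0,0,0],"gripper": 0.2},{"travel": [0.225,0.275,0],"angular": [0,0,0],"gripper": 0.2},{"travel": [0.265,0.325,0],"angular": [0,0,0],"gripper": 0.2},{"travel": [0.29,0.355,0],"angular": [0,0,0],"gripper": 0.2},{"travel": [0.297,0.364,0],"angular": [0,0,0],"gripper": 0.2},{"travel": [0.297,0.364,0],"angular": [0,0,0],"gripper": 0.2}])

```text
t: 22.85
tool_pos: [0.6377, 0.111, 0.1713]
tool_rot: [-2.144, -2.292, 0.006]
contact_force: [0.3, -0.1, -1.6]
opening: 0.0423
grip_force: 41.3
```

Call:
step_arm(targets=[{"travel": [0,0,-0.02],"angular": [0,0,0],"gripper": 0.2},{"travel": [0,0,-0.07],"angular": [0,0,0],"gripper": 0.2},{"travel": [0,0,-0.13],"angular": [0,0,0],"gripper": 0.2},{"travel": [0,0,-0.17],"angular": [0,0,0],"gripper": 0.2},{"travel": [0,0,-0.2],"angular": [0,0,0],"gripper": 0.2},{"travel": [0,0,-0.215],"angular": [0,0,0],"gripper": 0.2},{"travel": [0,0,-0.22],"angular": [0,0,0],"gripper": 0.2},{"travel": [0,0,-0.224],"angular": [0,0,0],"gripper": 0.2},{"travel": [0,0,-0.225],"angular": [0,0,0],"gripper": 0.2},{"travel": [0,0,-0.225],"angular": [0,0,0],"gripper": 0.2}])

```text
t: 23.85
tool_pos: [0.6398, 0.1107, 0.0407]
tool_rot: [2.146, 2.292, 0.003]
contact_force: [0.1, 0.0, -1.9]
opening: 0.0428
grip_force: 41.3
```

Call:
step_arm(targets=[{"travel": [0,0,-0.001],"angular": [0,0,0],"gripper": 0.6},{"travel": [0,0,-0.001],"angular": [0,0,0],"gripper": 0.8},{"travel": [0,0,-0.001],"angular": [0,0,0],"gripper": 1},{"travel": [0,0,-0.001],"angular": [0,0,0],"gripper": 1},{"travel": [0,0,-0.001],"angular": [0,0,0],"gripper": 1},{"travel": [0,0,0.03],"angular": [0,0,0],"gripper": 1},{"travel": [0,0,0.08],"angular": [0,0,0],"gripper": 1},{"travel": [0,0,0.15],"angular": [0,0,0],"gripper": 1},{"travel": [0,0,0.21],"angular": [0,0,0],"gripper": 1},{"travel": [0,0,0.22],"angular": [0,0,0],"gripper": 1}])

```text
t: 24.85
tool_pos: [0.6421, 0.1108, 0.1783]
tool_rot: [2.142, 2.288, 0.012]
contact_force: [0.8, -0.5, 0.6]
opening: 0.0854
grip_force: 0.0
```

Call:
step_arm(targets=[{"travel": [-0.3,-0.6,0.05],"angular": [0,0,0],"gripper": 1},{"travel": [-0.3,-0.6,0.05],"angular": [0,0,0],"gripper": 1},{"travel": [-0.3,-0.6,0.05],"angular": [0,0,0],"gripper": 1},{"travel": [-0.3,-0.6,0.05],"angular": [0,0,0],"gripper": 1},{"travel": [-0.3,-0.6,0.05],"angular": [0,0,0],"gripper": 1},{"travel": [-0.3,-0.6,0.05],"angular": [0,0,0],"gripper": 1},{"travel": [-0.3,-0.6,0.05],"angular": [0,0,0],"gripper": 1},{"travel": [-0.3,-0.6,0.05],"angular": [0,0,0],"gripper": 1},{"travel": [-0.3,-0.6,0.05],"angular": [0,0,0],"gripper": 1},{"travel": [-0.3,-0.6,0.05],"angular": [0,0,0],"gripper": 1}])

```text
t: 25.85
tool_pos: [0.4581, -0.2502, 0.2007]
tool_rot: [-2.15, -2.29, -0.0]
contact_force: [0.1, 0.7, -0.1]
opening: 0.0851
grip_force: 0.0
```

```bash
python3 look.py e5
```

```text
(no output)
```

View pics/e5.png

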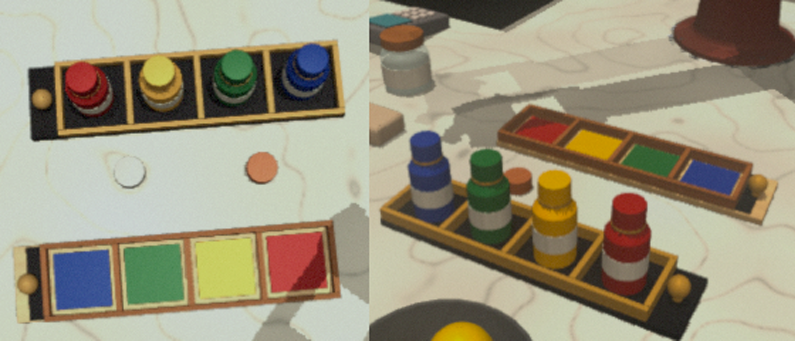

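All four bottles stand upright in reverse order: red by the ball at (85,85), then yellow, green, and blue at (310,65). One numeric check of their positions, then I hand in.

Run:
```python
from h import *
from station import ctrl
d=pickle.load(open('e5.pkl','rb'))
t=np.array([(82,77),(158,70),(237,63),(313,55)])/1.42+[150,100]
s=np.array([(630-369,203),(555-369,180),(487-369,158),(426-369,140)])/1.42+[135,100]
X=tri(d['top'],t,d['scene'],s)
r=np.radians(3.7);v=X[:,:2]-[.6465,-.0035]
x,y=v@[np.cos(r),np.sin(r)],v@[-np.sin(r),np.cos(r)]
print(np.c_[x,y,X[:,2]].round(4))
if (abs(x)<.011).all() and (abs(y-[.114,.038,-.038,-.114])<.011).all(): print(ctrl.finish_job())
```

```text
[[-0.0006  0.1141  0.1039]
 [ 0.0003  0.0389  0.1039]
 [ 0.0005 -0.0378  0.1043]
 [ 0.0023 -0.1122  0.1039]]
the job is handed in; nothing more can be done
None
```

All four bottles stand upright in the display rack in reverse order, each measured within about 3 mm of its cell centre, and the job is handed in at about 26 s; no verdict was returned.

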